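Locate a cake pack on the labeller's stand

TASK

The pack of chocolate cakes lies askew on the price labeller's white stand. Slide it, without lifting or tipping it, fully home: its long side flush against both steel dowels and its end touching the red end stop. Leave it lying there, let go of it, and do not disturb the label roll standing on the stand or the jar and butter on the scale.

Things in the scene. Friction and masses are not known exactly. Their poses are not given: they have to be found in the camera images.
- cake_pack: pack of chocolate cakes lying loose on the white stand: rigid black tray 130 mm (own x) by 180 mm (own y), upright sides 30 mm high; clear lid set in 6 mm all round, up to 55 mm. 0.35 to 0.7 kg, smooth, slides on the bed at 1 to 3 N. Origin: centre of underside; z up. It starts with its centre 30 to 75 mm short of home along both stand axes, turned up to 0.3 rad either way.
- stand: labeller's locating stand, fixed, at left or right, yaw varies: white bed 10 mm thick, own x -130 to 200 mm, y -150 to 150 mm. Origin on the counter under the bed; x points from its open near edge to the two steel dowels (16 mm across, 50 mm high), y to the red end stop (45 mm high), z up. Behind the dowels a grey print head, 45 mm high, x 122 to 198, y -20 to 50 mm. The -x and -y sides are open.
- dowel_right (a point): point at bed height (10 mm above the counter) on the near (-x) face of the dowel further from the end stop, where the pack's long side must bear; in the stand's frame at (85, -40, 10) mm. Axes as the stand's.
- dowel_left (a point): the same on the dowel nearer the end stop; in the stand's frame at (85, 70, 10) mm. Axes as the stand's.
- stop_face (a point): point at bed height on the rounded -y face of the red end stop, where the pack's short side must bear; in the stand's frame at (20, 115, 10) mm. Axes as the stand's.
- home (a point): where the centre of the pack's underside lies when the pack bears on both dowels and the end stop; in the stand's frame at (20, 25, 10) mm. Axes as the stand's.
- scale: the grey shop scale with a steel platter, 200 x 200 x 55 mm high, fixed to the counter on the other place beside the stand. Origin: centre of its underside.
- label_roll: white paper label roll, a ring 44 mm across and 35 mm high, standing on the stand's bed behind the right dowel. Origin: centre of its underside. To be left alone.
- jam_jar: jam jar with red lid, 68 mm across, 95 mm high, standing on the shop scale. Origin: centre of its underside. To be left alone.
- butter: yellow butter pack, 100 x 65 x 45 mm high, lying on the shop scale beside the jar. Origin: centre of its underside. To be left alone.
Not all that is in view belongs to the job. Leave any green look-alike of the cake_pack alone.

How it is judged:
By the outcome, as a careful person would: the job done as asked, in the order asked, and still so for the second after the job is handed in, with the robot touching nothing.
It also fails if it takes over 56 s, if anything falls off the work surface, if the arm or the gripper's body presses on something with over 40 N, if the wrist force passes 120 N, or if a joint passes its speed limit or range.

ROBOT

A 6-joint arm with a two-finger parallel gripper is mounted at the origin on the work surface. World frame = base frame: x ahead of the robot, y to its left, z up, the work surface at z = 0. Lengths are in m, angles in rad, forces in N, time in s.
With the tool pointing down it reaches from about 0.35 to 0.775 m from the base axis. Payload 5.5 kg.
Tool frame: the origin (TCP) lies at the very end of the fingers, on their centre line; the grasp point (between the pads) lies 19 mm behind it; z points along the fingers, y is the line along which they close (so a half turn about z gives the same grasp; the last joint's range is limited). The gripper opens to 85 mm and grips with 20 to 120 N. Pads are 22 mm wide; open, the fingers measure 114 mm over their backs; the gripper's body (76 mm by 85 mm) begins 54 mm behind the grasp point. The pads swing forward as they close: fully open they stand 13 mm farther back than shut.
Start: joints at [1.196, 0.313, 0.046, 1.304, 0, 1.431], TCP at [0.134, 0.559, 0.208] pointing down, gripper open.
Joint ranges: [-2.76, 2.76], [-0.86, 1.69], [-1.03, 1.26], [-2.2, 2.34], [-1.47, 1.5], [-3.14, 3.14]. Speed limits (rad/s): [2.57, 2.57, 3.14, 3.14, 3.14, 3.14].

INTERFACE

Orientations are given as a unit quaternion [w, x, y, z].
In Python, from workcell import get_state, read_camera, calibration, hand_in gives the robot as it stands.
- The arm moves only by the tool drive_tool, never from a script. Its argument "deltas" is a list that holds one entry, the list of rows, each a list of 7 numbers: the closure in counts, from 0 (fully open) to 255 (shut), then the shift along the tool's x, y, z in m, then the turn, a rotation vector about the tool's x, y, z in degrees. A call has 1 to 12 rows; each row is the pose to reach, as a shift and turn from the pose commanded when the call began, along the tool's axes at that moment; what a row does not reach only later rows make up. A row lasts 1/8 s, in which the tool goes at most 62.5 mm and 10.7 degrees, less where a joint would pass 70% of its speed; a pose out of reach is approached as far as the arm can. A call with a gripper value outside its range is refused whole. The fingers move at their own pace and stop on an object; "newtons" is the grip in N (left out, the last holds). Time passes only in rows, so rows that repeat a pose let the fingers close. It gives the time, the measured TCP pose, the force, the opening and the grip force at its end, in the units of the state.
- get_state(): the state, without advancing time (a new reading comes with each control period).
- read_camera(name): name is "side" or "top"; returns (picture, depth): 400x640x3 uint8, red, green, blue; 400x640 float32, m along the optical axis (not along the pixel's ray), 0 where there is no reading.
- calibration(name): a dict with "mtx" (3x3 intrinsics, pixels), "world_from_camera" (4x4, takes a point from camera to world coordinates). Camera axes: x right, y up, looking along -z (the intrinsics and any distortion apply to the point x, -y, -z); pixel columns grow to the right and rows downward; lengths in m; the calibration is good to about 2 mm. A picture is of the moment at which its call begins. calibration takes no time and is no camera call.
- hand_in(): hands the job in; it is judged then, once.
The state is a dict: "clock": time; "joint_pos": joint angles; "qvel": joint speeds; "tau": joint torques, N m; "tcp_pos": TCP position; "orientation": TCP orientation; "wrist_force": force on the tool from outside, world axes, zero at the start; "ft_torque": the same for the moment, N m; "finger_gap": finger opening in m; "grip_force": force on a finger pad.
Only numpy, scipy, OpenCV 4.12 (cv2) and the standard library are available. Lean on these libraries where they do the work, as an engineer would, in place of code of your own. Each camera call takes 0.05 s, during which the arm holds its last target. There are 200 camera calls.

## Working session

There is one attempt and no reset: what is moved stays moved. The work goes in short steps, Python scripts to look and compute and a tool call to move; the robot and the scene stay as the last step left them, time stands still between calls to the robot, and variables do not carry over. Pictures are saved under pics/ and viewed, at most 10 in all, crops included, and the job is handed in when it is done.

Besides the shell and the picture viewer there is one more tool, called after ">>>" by a JSON object that holds its "name" and its "arguments". drive_tool: Moves the arm, as the interface text tells. Its arguments: {"type":"object","properties":{"deltas":{"type":"array","items":{"type":"array","items":{"type":"array","items":{"type":"number"}}}},"newtons":{"type":"number"}},"required":["deltas"]}

```bash
mkdir -p pics; python3 - <<'E'
from workcell import *
import cv2,numpy as np
for n in("top","side"):
    p,d=read_camera(n); c=calibration(n)
    cv2.imwrite(f"pics/{n}0.png",p[:,:,::-1]); np.savez(f"{n}0.npz",p=p,d=d)
    print(n,np.round(c["mtx"],1).tolist(),np.round(c["world_from_camera"],3).tolist(),[k for k in c])
s=get_state();print(s["clock"],s["tcp_pos"],s["orientation"],s["wrist_force"])
E
```

```text
top [[412.9, 0.0, 322.5], [0.0, 412.9, 201.6], [0.0, 0.0, 1.0]] [[0.013, 0.995, -0.103, 0.372], [-1.0, 0.01, -0.029, 0.005], [-0.028, 0.104, 0.994, 1.09], [0.0, 0.0, 0.0, 1.0]] ['mtx', 'world_from_camera']
side [[385.8, 0.0, 317.2], [0.0, 385.8, 202.8], [0.0, 0.0, 1.0]] [[0.747, 0.386, -0.542, -0.073], [-0.665, 0.402, -0.63, -0.65], [-0.025, 0.83, 0.557, 0.643], [0.0, 0.0, 0.0, 1.0]] ['mtx', 'world_from_camera']
0.1 [0.13359431 0.55874685 0.2066988 ] [-2.06856129e-04  1.17130937e-01  9.93116139e-01 -7.97308011e-04] [ 0.49475456 -0.12655417 -0.04905593]
```

View pics/top0.png

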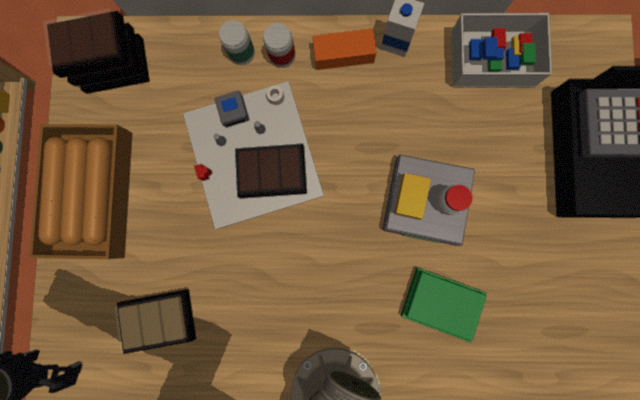

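View pics/side0.png

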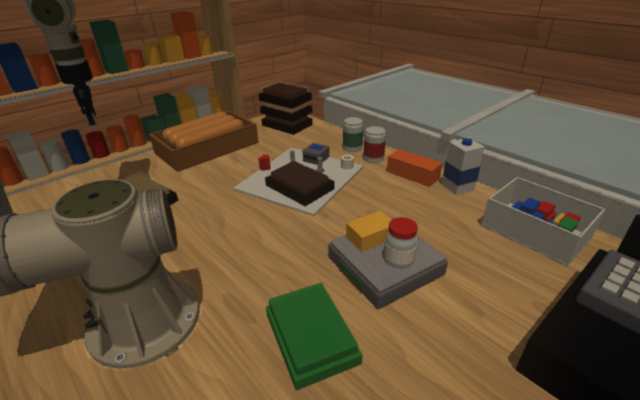

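The top view shows the white stand with corners near (185,112), (292,83), (322,197) and (216,228), and the dark pack near (271,170). The red stop is near (203,172), the dowels near (220,139) and (260,127), and the label roll near (275,94). The side view agrees with this, and the scale is well away to the right.

```bash
cat > h.py <<'E'
import cv2,numpy as np
from workcell import *
def ray(n,uv,z):
    c=calibration(n);T=np.array(c["world_from_camera"]);K=np.array(c["mtx"])
    uv=np.atleast_2d(uv).astype(float)
    d=np.c_[(uv[:,0]-K[0,2])/K[0,0],-(uv[:,1]-K[1,2])/K[1,1],-np.ones(len(uv))]@T[:3,:3].T
    return T[:3,3]+d*((z-T[2,3])/d[:,2])[:,None]
def cloud(n,d):
    c=calibration(n);T=np.array(c["world_from_camera"]);K=np.array(c["mtx"])
    v,u=np.mgrid[:400,:640]
    return np.stack([(u-K[0,2])/K[0,0]*d,-(v-K[1,2])/K[1,1]*d,-d],-1)@T[:3,:3].T+T[:3,3]
def big(m,lo=None):
    n,l,s,c=cv2.connectedComponentsWithStats(m.astype(np.uint8))
    return l==1+np.argmax(s[1:,4])
def hull(m):
    return max(cv2.findContours(m.astype(np.uint8),cv2.RETR_EXTERNAL,cv2.CHAIN_APPROX_NONE)[0],key=cv2.contourArea)[:,0]
def rect(P): # world xy -> centre, (long,short), angle of long axis deg
    (c,(w,h),a)=cv2.minAreaRect((P*1000).astype(np.float32))
    if w<h: w,h,a=h,w,a+90
    return np.array(c)/1000,w,h,(a+90)%180-90
def pack(p,d,n="top",roi=(slice(120,215),slice(205,330))):
    m=np.zeros(d.shape,bool);m[roi]=p[roi].max(-1)<75
    m=big(m); W=cloud(n,d); return m,W
E
python3 - <<'E'
from h import *
f=np.load("top0.npz");p,d=f["p"],f["d"]
hsv=cv2.cvtColor(p,cv2.COLOR_RGB2HSV)
m=np.zeros(d.shape,bool);r=(slice(70,240),slice(175,335))
m[r]=(hsv[r][...,1]<40)&(hsv[r][...,2]>110)
m=big(m);print("bed",rect(ray("top",hull(m),.01)[:,:2]),m.sum())
k,W=pack(p,d);z=W[...,2][k];print("pack px",k.sum(),"z pct",np.percentile(z,[2,10,25,50,75,95]), "bedz",np.median(W[...,2][m]))
lid=big(k&(W[...,2]>.055));print("lid",rect(ray("top",hull(lid),.065)[:,:2]),"all@.04",rect(ray("top",hull(k),.04)[:,:2]))
W2=W
red=np.zeros_like(m);red[r]=(hsv[r][...,1]>170)&(hsv[r][...,2]>90)&((hsv[r][...,0]<8)|(hsv[r][...,0]>172));red=big(red)
print("red",np.argwhere(red).mean(0)[::-1],ray("top",[np.argwhere(red).mean(0)[::-1]],.055))
hi=np.zeros_like(m);hi[r]=W[r][...,2]>.03
n,l,s,c=cv2.connectedComponentsWithStats((hi).astype(np.uint8))
for i in range(1,n): print(s[i],c[i].round(1),np.percentile(W[l==i],90,0).round(3),W[l==i].mean(0).round(3))
cv2.imwrite("pics/c.png",cv2.resize(p[70:240,175:335,::-1],None,fx=3.5,fy=3.5,interpolation=2))
E
```

```text
bed (array([0.61096796, 0.22724397]), 325.35015869140625, 297.0050048828125, 17.691892623901367) 7776
pack px 3394 z pct [0.03749624 0.04453357 0.06326653 0.06497219 0.06646727 0.06843163] bedz 0.010525555378398832
lid (array([0.56008618, 0.17075833]), 168.016357421875, 118.13411712646484, -85.42019510269165) all@.04 (array([0.56027075, 0.17147214]), 178.06459045410156, 130.32061767578125, -85.4201889038086)
red [200.36090226 170.90225564] [[0.55536458 0.34926063 0.055     ]]
[238  70   1   1   1] [238.  70.] [0.372 0.005 1.09 ] [0.372 0.005 1.09 ]
[258  73   1   1   1] [258.  73.] [0.372 0.005 1.09 ] [0.372 0.005 1.09 ]
[296  73   1   1   1] [296.  73.] [0.372 0.005 1.09 ] [0.372 0.005 1.09 ]
[315  72   2   2   2] [315.5  72.5] [0.372 0.005 1.09 ] [0.372 0.005 1.09 ]
[241  75   2   2   2] [241.5  75.5] [0.372 0.005 1.09 ] [0.372 0.005 1.09 ]
[305  75   1   1   1] [305.  75.] [0.372 0.005 1.09 ] [0.372 0.005 1.09 ]
[269  76   1   1   1] [269.  76.] [0.372 0.005 1.09 ] [0.372 0.005 1.09 ]
[302  77   1   1   1] [302.  77.] [0.372 0.005 1.09 ] [0.372 0.005 1.09 ]
[318  77   1   1   1] [
[... 5807 characters left out ...]
2 0.005 1.09 ] [0.372 0.005 1.09 ]
[263 229   1   1   1] [263. 229.] [0.372 0.005 1.09 ] [0.372 0.005 1.09 ]
[312 229   1   1   1] [312. 229.] [0.372 0.005 1.09 ] [0.372 0.005 1.09 ]
[243 231   1   1   1] [243. 231.] [0.372 0.005 1.09 ] [0.372 0.005 1.09 ]
[259 230   1   1   1] [259. 230.] [0.372 0.005 1.09 ] [0.372 0.005 1.09 ]
[308 232   1   1   1] [308. 232.] [0.372 0.005 1.09 ] [0.372 0.005 1.09 ]
[184 237   1   1   1] [184. 237.] [0.372 0.005 1.09 ] [0.372 0.005 1.09 ]
[237 237   1   1   1] [237. 237.] [0.372 0.005 1.09 ] [0.372 0.005 1.09 ]
[246 236   1   1   1] [246. 236.] [0.372 0.005 1.09 ] [0.372 0.005 1.09 ]
[284 236   1   1   1] [284. 236.] [0.372 0.005 1.09 ] [0.372 0.005 1.09 ]
```

View pics/c.png

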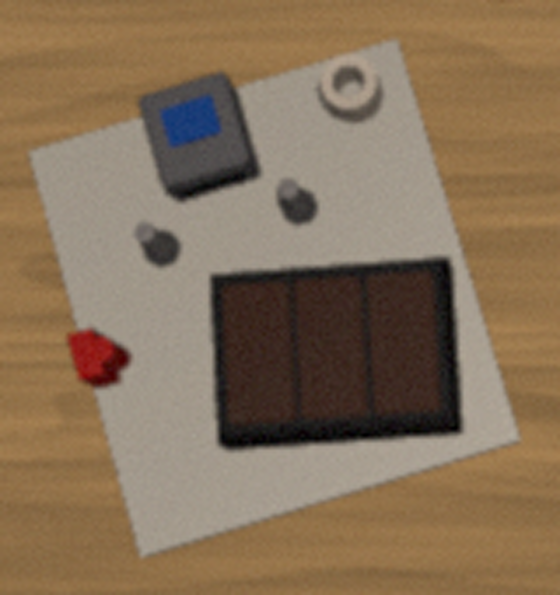

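The stand's yaw is about 17.7° with its origin near (0.578, 0.217). The pack's centre is near (-30, -38) mm in the stand frame, turned about -13°. I'll push with both open fingers as a two-point fence: +x to square the pack just short of the dowels, then +y to the stop, then +x until flush.

```bash
cat >> h.py <<'E'
from scipy.spatial.transform import Rotation as Rn
YAW=17.69;O=np.array([.5776,.2166]);C,S=np.cos(np.radians(YAW)),np.sin(np.radians(YAW));RS=np.array([[C,-S],[S,C]])
def tcp():
    s=get_state();q=s["orientation"];R=Rn.from_quat([q[1],q[2],q[3],q[0]]).as_matrix()
    return s,R,(np.array(s["tcp_pos"][:2])-O)@RS
def to(x,y,z,ang): # stand mm, world z m, tool y-axis angle in stand deg
    s,R,_=tcp();t=np.r_[O+RS@np.array([x,y])/1000,z]
    a=np.radians(ang+YAW);ty=np.array([np.cos(a),np.sin(a),0]);tz=np.array([0,0,-1.]);R2=np.c_[np.cross(ty,tz),ty,tz]
    print("shift",(R.T@(t-s["tcp_pos"])).round(4),"turn",np.degrees(Rn.from_matrix(R.T@R2).as_rotvec()).round(2))
def st():
    s,R,p=tcp();f=s["wrist_force"];print("t",round(s["clock"],2),"stand",(p*1000).round(1),"z",round(s["tcp_pos"][2],4),"Fs",(RS.T@f[:2]).round(1),"Fz",round(f[2],1),"toolyaw",round(np.degrees(np.arctan2(R[1,1],R[0,1]))-YAW,2))
def look(name,view=None):
    p,d=read_camera("top");hsvm=pack(p,d,roi=(slice(110,215),slice(195,330)))[0]
    c,w,h,a=rect(ray("top",hull(hsvm),.04)[:,:2])
    print("pack stand mm",((c-O)@RS*1000).round(1),"size",round(w),round(h),"yaw",round((a-YAW)%180-90,2))
    cv2.imwrite(f"pics/{name}.png",cv2.resize(p[60:260,160:360,::-1],None,fx=3,fy=3))
E
python3 - <<'E'
from h import *
st(); to(-150,-38,.12,90); to(-150,-38,.016,90)
E
```

```text
t 0.1 stand [-319.   460.9] z 0.2067 Fs [ 0.4 -0.3] Fz -0.0 toolyaw 58.86
shift [-0.4027 -0.3394  0.0872] turn [ -0.09  -0.04 -31.14]
shift [-0.4027 -0.3392  0.1912] turn [ -0.09  -0.04 -31.14]
```

>>> {"name": "drive_tool", "arguments": {"deltas": [[[0,-0.045,-0.038,0.01,0,0,-5],[0,-0.09,-0.076,0.02,0,0,-10],[0,-0.135,-0.114,0.03,0,0,-15],[0,-0.18,-0.152,0.04,0,0,-20],[0,-0.225,-0.19,0.05,0,0,-25],[0,-0.27,-0.228,0.06,0,0,-31.1],[0,-0.315,-0.266,0.07,0,0,-31.1],[0,-0.36,-0.304,0.08,0,0,-31.1],[0,-0.403,-0.339,0.09,0,0,-31.1],[0,-0.403,-0.339,0.14,0,0,-31.1],[0,-0.403,-0.339,0.18,0,0,-31.1],[0,-0.403,-0.339,0.191,0,0,-31.1]]]}}

```text
clock: 1.6
tcp_pos: [0.4443, 0.1352, 0.014]
orientation: [-0.003, -0.153, 0.988, 0.0]
wrist_force: [0.2, 0.3, -0.1]
finger_gap: 0.0855
grip_force: 0.0
```

```bash
python3 -c "
from h import *
st();look('a');to(-140,-38,.016,90)"
```

```text
t 1.6 stand [-151.8  -37. ] z 0.014 Fs [0.3 0.2] Fz -0.1 toolyaw 89.92
pack stand mm [-54.3 -32.3] size 180 178 yaw 76.97
shift [-0.0113 -0.0011 -0.0019] turn [ 0.06 -0.26 -0.06]
```

The arm is in place and untouched; the image mask merges with the dark gripper here, so I'll go by force. Now the squaring push along +x.

>>> {"name": "drive_tool", "arguments": {"deltas": [[[0,-0.01,-0.001,-0.001,0,0,0],[0,-0.02,-0.001,-0.002,0,0,0],[0,-0.026,-0.001,-0.002,0,0,0],[0,-0.031,-0.001,-0.002,0,0,0],[0,-0.036,-0.001,-0.002,0,0,0],[0,-0.041,-0.001,-0.002,0,0,0],[0,-0.046,-0.001,-0.002,0,0,0],[0,-0.051,-0.001,-0.002,0,0,0],[0,-0.056,-0.001,-0.002,0,0,0],[0,-0.061,-0.001,-0.002,0,0,0]]]}}

```text
clock: 2.9
tcp_pos: [0.5056, 0.1534, 0.0184]
orientation: [-0.0, -0.153, 0.988, 0.0]
wrist_force: [-1.2, -0.3, 0.5]
finger_gap: 0.0856
grip_force: 0.5
```

```bash
python3 -c "
from h import *
st();look('b')"
```

```text
t 2.9 stand [-87.8 -38.3] z 0.0184 Fs [-1.3  0.1] Fz 0.5 toolyaw 89.95
pack stand mm [-16.  -68.2] size 205 110 yaw 82.67
```

View pics/b.png

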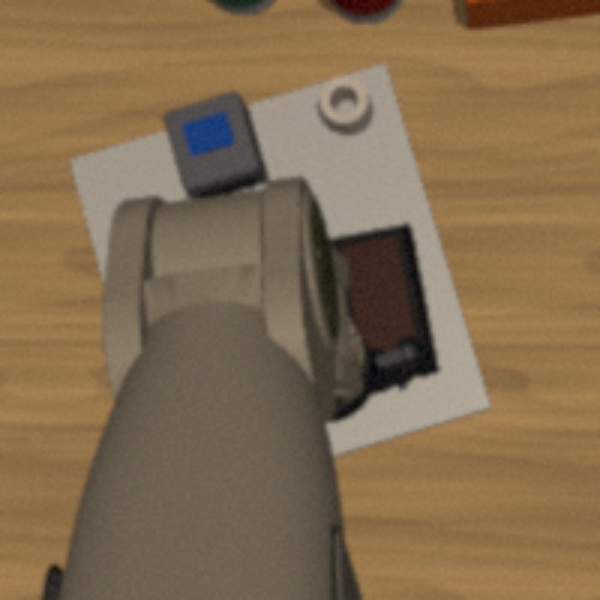

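The arm hides most of the pack, but its right end is visible near (390,300) in the crop. It is nearly parallel to the bed edges, with the finger on its near side at (400,355). I'll push on.

>>> {"name": "drive_tool", "arguments": {"deltas": [[[0,-0.005,0,0,0,0,0],[0,-0.01,0,0.001,0,0,0],[0,-0.014,0,0.002,0,0,0],[0,-0.018,0,0.002,0,0,0],[0,-0.022,0,0.002,0,0,0],[0,-0.025,0,0.002,0,0,0],[0,-0.027,0,0.002,0,0,0]]]}}

```text
clock: 3.82
tcp_pos: [0.5311, 0.1616, 0.0164]
orientation: [-0.0, -0.153, 0.988, 0.0]
wrist_force: [-0.7, -0.8, 1.1]
finger_gap: 0.0851
grip_force: 0.6
```

```bash
python3 -c "
from h import *
st()"
```

```text
t 3.83 stand [-61.  -38.3] z 0.0164 Fs [-0.9 -0.6] Fz 1.1 toolyaw 89.96
```

>>> {"name": "drive_tool", "arguments": {"deltas": [[[0,0.015,0,0,0,0,0],[0,0.03,-0.005,-0.03,0,0,0],[0,0.03,-0.02,-0.08,0,0,10],[0,0.02,-0.04,-0.1,0,0,20],[0,0,-0.06,-0.1,0,0,30],[0,-0.02,-0.09,-0.1,0,0,40],[0,-0.03,-0.11,-0.1,0,0,50],[0,-0.05,-0.13,-0.1,0,0,60],[0,-0.07,-0.145,-0.1,0,0,70],[0,-0.078,-0.16,-0.1,0,0,80],[0,-0.078,-0.16,-0.1,0,0,90],[0,-0.078,-0.16,-0.1,0,0,90]]]}}

```text
clock: 5.32
tcp_pos: [0.6544, 0.0326, 0.1165]
orientation: [0.0, 0.59, 0.808, 0.0]
wrist_force: [-0.7, 0.4, -0.1]
finger_gap: 0.0853
grip_force: 0.0
```

```bash
python3 -c "
from h import *
st();look('c1');to(18,-185,.016,0)"
```

```text
t 5.33 stand [  17.2 -198.7] z 0.1165 Fs [-0.5  0.6] Fz -0.1 toolyaw 0.05
pack stand mm [-10.6  36.6] size 208 91 yaw 86.54
shift [0.0135 0.001  0.1005] turn [ 0.03 -0.    0.14]
```

View pics/c1.png

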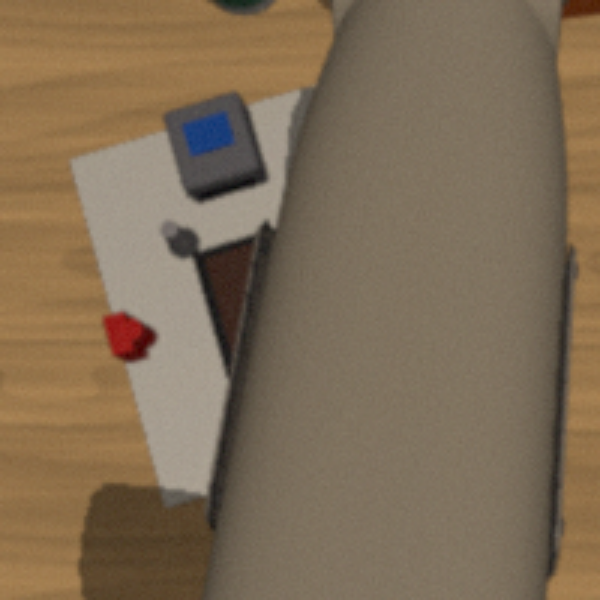

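The arm hides most of the pack, but its left end near (198,257)–(230,375) in the crop looks square to the stand and still short of the red stop. Next I'll lower and push +y.

>>> {"name": "drive_tool", "arguments": {"deltas": [[[0,0.005,0.001,0.05,0,0,0],[0,0.01,0.001,0.09,0,0,0],[0,0.013,0.001,0.1,0,0,0],[0,0.02,0.001,0.1,0,0,0],[0,0.03,0.001,0.1,0,0,0],[0,0.04,0.001,0.1,0,0,0],[0,0.05,0.001,0.1,0,0,0],[0,0.056,0.001,0.1,0,0,0],[0,0.061,0.001,0.1,0,0,0],[0,0.066,0.001,0.1,0,0,0],[0,0.071,0.001,0.1,0,0,0],[0,0.076,0.001,0.1,0,0,0]]]}}

```text
clock: 6.88
tcp_pos: [0.6318, 0.1054, 0.0164]
orientation: [0.0, 0.59, 0.807, -0.0]
wrist_force: [1.2, -1.1, -0.9]
finger_gap: 0.0854
grip_force: 0.7
```

```bash
python3 -c "
from h import *
st()
p=ray('top',[[198/3+160,257/3+60],[230/3+160,375/3+60]],.04)[:,:2];print('corners before',((p-O)@RS*1000).round(1))
p,d=read_camera('side');cv2.imwrite('pics/s1.png',cv2.resize(p[120:230,210:390,::-1],None,fx=4,fy=4))"
```

```text
t 6.88 stand [  17.8 -122.5] z 0.0164 Fs [ 0.8 -1.4] Fz -0.9 toolyaw -0.06
corners before [[ 67.6  55.1]
 [-40.5  56.4]]
```

View pics/s1.png

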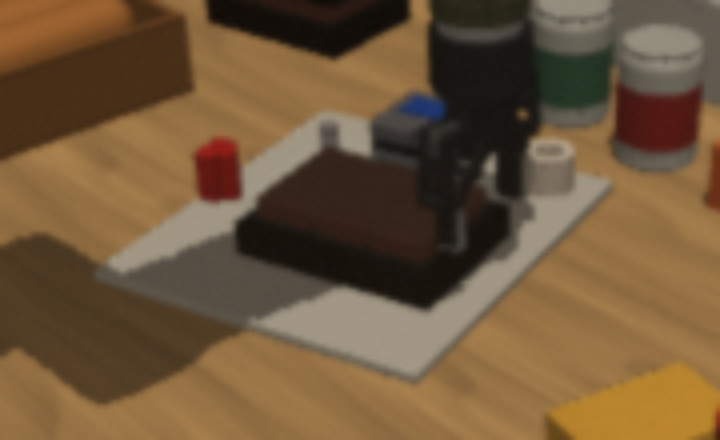

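The side view shows the fingers at (450,200) against the pack's right end. The pack is lying flat and square, and the roll at (550,165) is clear.

>>> {"name": "drive_tool", "arguments": {"deltas": [[[0,0.005,0,0,0,0,0],[0,0.01,0,0,0,0,0],[0,0.015,0,0,0,0,0],[0,0.02,0,0,0,0,0],[0,0.025,0,0,0,0,0],[0,0.029,0,0,0,0,0],[0,0.033,0,0,0,0,0],[0,0.036,0,0,0,0,0],[0,0.038,0,0,0,0,0],[0,0.04,0,0,0,0,0]]]}}

```text
clock: 8.18
tcp_pos: [0.6196, 0.1436, 0.0165]
orientation: [-0.0, 0.59, 0.807, 0.0]
wrist_force: [0.4, -2.0, -1.2]
finger_gap: 0.0854
grip_force: 0.6
```

```bash
python3 -c "
from h import *
st()"
```

```text
t 8.18 stand [ 17.9 -82.3] z 0.0165 Fs [-0.3 -2. ] Fz -1.2 toolyaw -0.05
```

Still sliding at 2 N. I'll creep to the stop.

>>> {"name": "drive_tool", "arguments": {"deltas": [[[0,0.001,0,0,0,0,0],[0,0.002,0,0,0,0,0],[0,0.003,0,0,0,0,0],[0,0.004,0,0,0,0,0],[0,0.005,0,0,0,0,0]]]}}

```text
clock: 8.8
tcp_pos: [0.6182, 0.1484, 0.0165]
orientation: [0.0, 0.59, 0.807, 0.0]
wrist_force: [0.1, -1.7, -0.7]
finger_gap: 0.0857
grip_force: 0.6
```

```bash
python3 -c "
from h import *
st()
p,d=read_camera('side');cv2.imwrite('pics/s2.png',cv2.resize(p[120:230,210:390,::-1],None,fx=4,fy=4))"
```

```text
t 8.8 stand [ 17.9 -77.3] z 0.0165 Fs [-0.4 -1.7] Fz -0.7 toolyaw -0.05
```

View pics/s2.png

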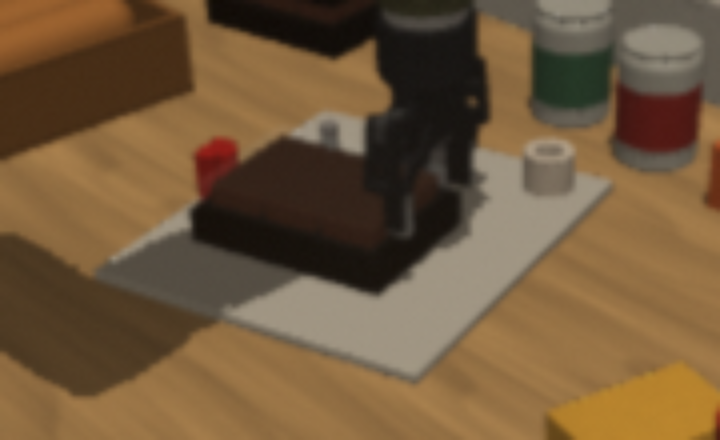

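The pack is very near the red stop at (215,170). I'll continue in 1 mm steps.

>>> {"name": "drive_tool", "arguments": {"deltas": [[[0,0.001,0,0,0,0,0],[0,0.002,0,0,0,0,0],[0,0.003,0,0,0,0,0]]]}}

```text
clock: 9.22
tcp_pos: [0.6172, 0.1512, 0.0165]
orientation: [0.0, 0.59, 0.807, 0.0]
wrist_force: [-0.3, -0.8, -0.1]
finger_gap: 0.0857
grip_force: 0.6
```

```bash
python3 -c "
from h import *
st()"
```

```text
t 9.22 stand [ 17.9 -74.3] z 0.0165 Fs [-0.6 -0.7] Fz -0.1 toolyaw -0.04
```

>>> {"name": "drive_tool", "arguments": {"deltas": [[[0,0.001,0,0,0,0,0],[0,0.002,0,0,0,0,0],[0,0.003,0,0,0,0,0]]]}}

```text
clock: 9.6
tcp_pos: [0.6163, 0.1541, 0.0165]
orientation: [-0.0, 0.59, 0.807, 0.0]
wrist_force: [0.7, -1.4, 0.1]
finger_gap: 0.0855
grip_force: 0.6
```

```bash
python3 -c "
from h import *
st()"
```

```text
t 9.6 stand [ 17.9 -71.3] z 0.0165 Fs [ 0.3 -1.5] Fz 0.1 toolyaw -0.05
```

>>> {"name": "drive_tool", "arguments": {"deltas": [[[0,0.001,0,0,0,0,0],[0,0.002,0,0,0,0,0],[0,0.003,0,0,0,0,0]]]}}

```text
clock: 9.98
tcp_pos: [0.616, 0.1549, 0.0166]
orientation: [0.002, 0.591, 0.807, -0.001]
wrist_force: [2.1, -9.8, -1.1]
finger_gap: 0.0855
grip_force: 4.9
```

```bash
python3 -c "
from h import *
st()"
```

```text
t 9.97 stand [ 17.9 -70.5] z 0.0166 Fs [ -1. -10.] Fz -1.1 toolyaw -0.1
```

Contact with the stop: 10 N at TCP y = -70.5, so the fingers reach 5.5 mm ahead of the TCP. I'll back off and go round to the near side.

>>> {"name": "drive_tool", "arguments": {"deltas": [[[0,-0.01,0,0,0,0,0],[0,-0.025,0,-0.01,0,0,0],[0,-0.03,-0.01,-0.06,0,0,-10],[0,-0.02,-0.03,-0.1,0,0,-20],[0,0,-0.05,-0.1,0,0,-30],[0,0.02,-0.07,-0.1,0,0,-40],[0,0.04,-0.09,-0.1,0,0,-50],[0,0.06,-0.103,-0.1,0,0,-60],[0,0.088,-0.103,-0.1,0,0,-70],[0,0.088,-0.103,-0.1,0,0,-80],[0,0.088,-0.103,-0.1,0,0,-90],[0,0.088,-0.103,-0.1,0,0,-90]]]}}

```text
clock: 11.48
tcp_pos: [0.491, 0.2094, 0.1173]
orientation: [0.001, -0.152, 0.988, 0.0]
wrist_force: [-0.7, -0.4, -0.2]
finger_gap: 0.0853
grip_force: 0.0
```

```bash
python3 -c "
from h import *
st();to(-85,20,.016,90)"
```

```text
t 11.47 stand [-84.6  19.4] z 0.1173 Fs [-0.8 -0.2] Fz -0.2 toolyaw 89.84
shift [0.0005 0.0005 0.1013] turn [ 0.03  0.07 -0.16]
```

>>> {"name": "drive_tool", "arguments": {"deltas": [[[0,0,0,0.05,0,0,0],[0,0,0,0.09,0,0,0],[0,0,0,0.101,0,0,-0.1],[0,-0.01,0,0.101,0,0,-0.1],[0,-0.018,0,0.101,0,0,-0.1],[0,-0.023,0,0.101,0,0,-0.1],[0,-0.026,0,0.101,0,0,-0.1],[0,-0.028,0,0.101,0,0,-0.1],[0,-0.03,0,0.101,0,0,-0.1],[0,-0.031,0,0.101,0,0,-0.1]]]}}

```text
clock: 12.72
tcp_pos: [0.52, 0.219, 0.0155]
orientation: [-0.0, -0.154, 0.988, 0.0]
wrist_force: [-1.5, -0.4, 1.0]
finger_gap: 0.0854
grip_force: 0.8
```

```bash
python3 -c "
from h import *
st()"
```

```text
t 12.72 stand [-54.2  19.7] z 0.0155 Fs [-1.6  0.1] Fz 1.0 toolyaw 90.06
```

>>> {"name": "drive_tool", "arguments": {"deltas": [[[0,-0.001,0,0,0,0,0],[0,-0.002,0,0,0,0,0],[0,-0.003,0,0,0,0,0],[0,-0.004,0,0,0,0,0]]]}}

```text
clock: 13.22
tcp_pos: [0.5239, 0.2202, 0.0155]
orientation: [-0.0, -0.154, 0.988, 0.0]
wrist_force: [-0.7, -0.1, -0.3]
finger_gap: 0.0856
grip_force: 0.7
```

```bash
python3 -c "
from h import *
st()"
```

```text
t 13.22 stand [-50.   19.7] z 0.0155 Fs [-0.7  0.1] Fz -0.3 toolyaw 90.06
```

>>> {"name": "drive_tool", "arguments": {"deltas": [[[0,-0.001,0,0,0,0,0],[0,-0.002,0,0,0,0,0],[0,-0.003,0,0,0,0,0]]]}}

```text
clock: 13.6
tcp_pos: [0.5248, 0.2205, 0.0151]
orientation: [-0.002, -0.154, 0.988, -0.0]
wrist_force: [-7.0, -3.1, 3.2]
finger_gap: 0.0857
grip_force: 3.9
```

```bash
python3 -c "
from h import *
st()"
```

```text
t 13.6 stand [-49.1  19.7] z 0.0151 Fs [-7.6 -0.9] Fz 3.2 toolyaw 90.06
```

>>> {"name": "drive_tool", "arguments": {"deltas": [[[0,-0.001,0,0,0,0,0],[0,-0.002,0,0,0,0,0],[0,-0.002,0,0,0,0,0]]]}}

```text
clock: 13.98
tcp_pos: [0.5247, 0.2205, 0.0146]
orientation: [-0.004, -0.154, 0.988, -0.001]
wrist_force: [-10.7, -3.0, 4.7]
finger_gap: 0.0853
grip_force: 5.3
```

```bash
python3 -c "
from h import *
st();s=get_state();print(s['ft_torque'])"
```

```text
t 13.97 stand [-49.2  19.8] z 0.0146 Fs [-11.1   0.4] Fz 4.7 toolyaw 90.05
[-0.68715961  1.80835894 -0.06643343]
```

It bears solidly at 11 N. I'll back off and clear the view to check.

>>> {"name": "drive_tool", "arguments": {"deltas": [[[0,0.01,0,0,0,0,0],[0,0.035,0,-0.01,0,0,0],[0,0.05,0,-0.06,0,0,0],[0,0.07,0.04,-0.1,0,0,0],[0,0.1,0.09,-0.13,0,0,0],[0,0.13,0.13,-0.15,0,0,0],[0,0.16,0.18,-0.15,0,0,0],[0,0.19,0.23,-0.15,0,0,0],[0,0.2,0.28,-0.15,0,0,0],[0,0.2,0.28,-0.15,0,0,0]]]}}

```text
clock: 15.22
tcp_pos: [0.2515, 0.4305, 0.166]
orientation: [0.001, -0.157, 0.988, 0.001]
wrist_force: [-0.1, -1.2, 0.1]
finger_gap: 0.0856
grip_force: 0.0
```

```bash
python3 - <<'E'
from h import *
st()
p,d=read_camera("top");m,W=pack(p,d,roi=(slice(130,190),slice(205,330)))
cv2.imwrite("pics/d.png",cv2.resize(p[70:240,175:335,::-1],None,fx=3.5,fy=3.5,interpolation=2))
for nm,mm,z in(("tray",m,.04),("lid",big(m&(W[...,2]>.055)&(W[...,2]<.08)),.065)):
    c,w,h,a=rect(ray("top",hull(mm),z)[:,:2]);print(nm,((c-O)@RS*1000).round(1),round(w),round(h),"yaw",round((a-YAW)%180-90,2))
E
```

```text
t 15.22 stand [-245.6  302.8] z 0.166 Fs [-0.4 -1.1] Fz 0.1 toolyaw 90.37
tray [23.8 25.8] 182 143 yaw 0.11
lid [19.1 23.7] 168 119 yaw -0.51
```

View pics/d.png

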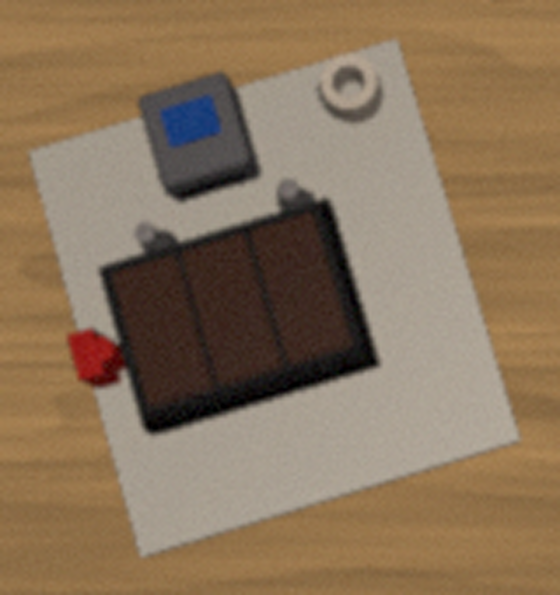

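The view shows the pack square, against both dowels at (155,238) and (295,195), and at the red stop tip (125,357); the roll is undisturbed. The lid measures about 1 mm short in y, so I'll finish with a gentle +y push to make sure it touches.

>>> {"name": "drive_tool", "arguments": {"deltas": [[[0,-0.024,-0.04,0,0,0,0],[0,-0.048,-0.078,0,0,0,10],[0,-0.073,-0.117,0,0,0,20],[0,-0.097,-0.156,0,0,0,30],[0,-0.121,-0.195,0,0,0,40],[0,-0.145,-0.234,0,0,0,50],[0,-0.17,-0.273,0,0,0,60],[0,-0.194,-0.312,0,0,0,70],[0,-0.218,-0.351,0,0,0,80],[0,-0.242,-0.39,0,0,0,89.5],[0,-0.265,-0.41,0,0,0,89.5],[0,-0.265,-0.41,0.02,0,0,89.5]]]}}

```text
clock: 16.77
tcp_pos: [0.634, 0.114, 0.1465]
orientation: [0.002, 0.588, 0.809, 0.001]
wrist_force: [-0.8, -0.7, -0.8]
finger_gap: 0.0858
grip_force: 0.0
```

```bash
python3 -c "
from h import *
st();to(20,-105,.016,0)"
```

```text
t 16.77 stand [  22.6 -114.9] z 0.1465 Fs [-1.  -0.5] Fz -0.8 toolyaw 0.28
shift [ 0.0101 -0.0031  0.1305] turn [0.28 0.1  0.28]
```

>>> {"name": "drive_tool", "arguments": {"deltas": [[[0,0.005,-0.003,0.05,0,0,0.3],[0,0.005,-0.003,0.1,0,0,0.3],[0,0.008,-0.003,0.13,0,0,0.3],[0,0.02,-0.003,0.13,0,0,0.3],[0,0.03,-0.003,0.13,0,0,0.3],[0,0.036,-0.003,0.13,0,0,0.3],[0,0.04,-0.003,0.13,0,0,0.3],[0,0.042,-0.003,0.13,0,0,0.3],[0,0.043,-0.003,0.13,0,0,0.3],[0,0.044,-0.003,0.13,0,0,0.3]]]}}

```text
clock: 18.02
tcp_pos: [0.6162, 0.1549, 0.0173]
orientation: [0.004, 0.589, 0.808, -0.001]
wrist_force: [1.9, -14.0, 2.3]
finger_gap: 0.0853
grip_force: 7.0
```

```bash
python3 -c "
from h import *
st()"
```

```text
t 18.02 stand [ 18.  -70.6] z 0.0173 Fs [ -2.4 -13.9] Fz 2.3 toolyaw 0.11
```

It stops at the same point (-70.6, 14 N), so the pack touches the stop. I'll withdraw and do a last check.

>>> {"name": "drive_tool", "arguments": {"deltas": [[[0,-0.004,0,0,0,0,0],[0,-0.02,0,0,0,0,0],[0,-0.04,0,-0.03,0,0,0],[0,-0.05,0,-0.09,0,0,0],[0,-0.06,-0.04,-0.14,0,0,0],[0,-0.09,-0.09,-0.14,0,0,0],[0,-0.13,-0.13,-0.14,0,0,0],[0,-0.17,-0.15,-0.14,0,0,0],[0,-0.21,-0.17,-0.14,0,0,0],[0,-0.21,-0.17,-0.14,0,0,0]]]}}

```text
clock: 19.27
tcp_pos: [0.5163, -0.0967, 0.1557]
orientation: [0.0, 0.59, 0.807, 0.0]
wrist_force: [-0.1, 0.3, -0.4]
finger_gap: 0.0855
grip_force: 0.0
```

```bash
python3 - <<'E'
from h import *
st()
p,d=read_camera("top");m,W=pack(p,d,roi=(slice(130,200),slice(200,300)))
cv2.imwrite("pics/e.png",cv2.resize(p[70:240,175:415,::-1],None,fx=3.3,fy=3.3,interpolation=2))
mm=big(m&(W[...,2]>.055)&(W[...,2]<.08))
c,w,h,a=rect(ray("top",hull(mm),.065)[:,:2]);print(((c-O)@RS*1000).round(1),round(w),round(h),"yaw",round((a-YAW)%180-90,2))
E
```

```text
t 19.27 stand [-153.6 -279.9] z 0.1557 Fs [-0.   0.4] Fz -0.4 toolyaw -0.01
[19.  23.7] 168 119 yaw -0.59
```

View pics/e.png

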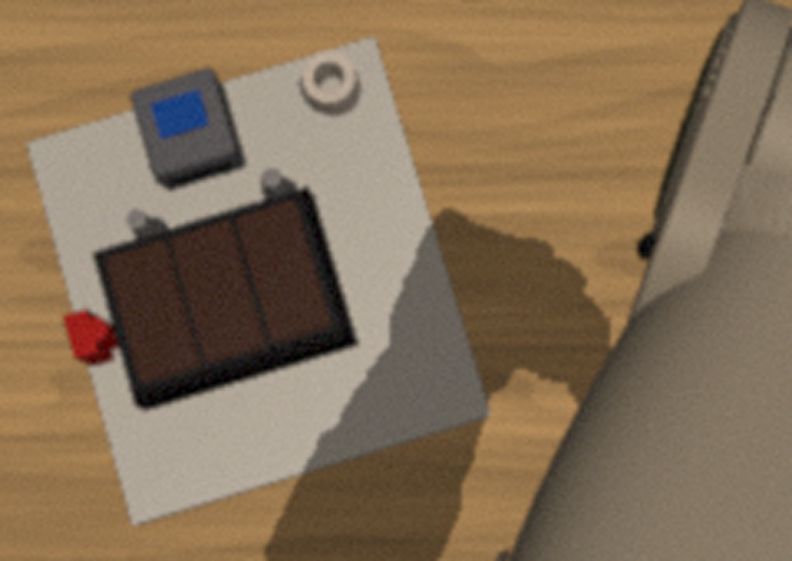

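The pack is home on both axes. The measured yaw differs from the stand estimate by 0.6°, so I'll check the stand's yaw with line fits before handing in.

```bash
python3 - <<'E'
from h import *
def fit(P,name):
    # P world xy contour: split by nearest side of its min-area rect, fit a line to the middle of each side
    box=cv2.boxPoints(cv2.minAreaRect((P*1000).astype(np.float32)))
    for i in range(4):
        a,b=box[i],box[(i+1)%4];L=np.linalg.norm(b-a);u=(b-a)/L;n=np.array([-u[1],u[0]])
        q=P*1000-a;t=q@u;k=(t>.08*L)&(t<.92*L)&(abs(q@n)<5)
        if k.sum()<8: continue
        vx,vy,x0,y0=cv2.fitLine((P[k]*1000).astype(np.float32),cv2.DIST_HUBER,0,.01,.01).ravel()
        s=(np.array([x0,y0])/1000-O)@RS*1000
        print(name,"L",round(L),"n",k.sum(),"ang mod90",round(np.degrees(np.arctan2(vy,vx))%90,2),"stand pt",s.round(1))
f=np.load("top0.npz");p=f["p"];hsv=cv2.cvtColor(p,cv2.COLOR_RGB2HSV)
m=np.zeros(p.shape[:2],bool);r=(slice(70,240),slice(175,335));m[r]=(hsv[r][...,1]<40)&(hsv[r][...,2]>110)
fit(ray("top",hull(big(m)),.01)[:,:2],"bed")
p,d=read_camera("top");m,W=pack(p,d,roi=(slice(130,200),slice(200,300)))
fit(ray("top",hull(big(m&(W[...,2]>.055)&(W[...,2]<.08))),.065)[:,:2],"lid")
fit(ray("top",hull(m),.04)[:,:2],"tray")
E
```

```text
bed L 297 n 90 ang mod90 17.76 stand pt [-126.2    0.3]
bed L 325 n 96 ang mod90 17.74 stand pt [  33.1 -146.3]
bed L 297 n 49 ang mod90 17.73 stand pt [195.7  18.6]
bed L 325 n 80 ang mod90 17.67 stand pt [ 33.2 145.8]
lid L 168 n 53 ang mod90 17.79 stand pt [-38.8  22.5]
lid L 119 n 38 ang mod90 17.98 stand pt [ 20.3 -58.6]
lid L 168 n 38 ang mod90 17.59 stand pt [75.2 26.3]
lid L 119 n 37 ang mod90 17.56 stand pt [ 20.2 105.8]
tray L 182 n 57 ang mod90 17.79 stand pt [-46.3  21.7]
tray L 142 n 41 ang mod90 17.89 stand pt [ 21.  -64.2]
tray L 142 n 19 ang mod90 17.59 stand pt [ 24.3 112.8]
```

The line fits give 17.72° for the bed and 17.73° for the pack, so they are parallel within the noise.

```bash
python3 -c "
from workcell import *
print(hand_in())"
```

```text
the job is handed in; nothing more can be done
None
```

The cake pack is pushed home: square to the stand within about 0.1°, pushed up against the dowels and the red end stop, and let go. I handed the job in at about 19 s; the highest wrist force I read was about 14 N, and the label roll and scale were not touched.

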